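Post a data cartridge through the sprung flap of the returns box

ROBOT

A 6-joint arm with a two-finger parallel gripper is mounted at the origin on the work surface. World frame = base frame: x ahead of the robot, y to its left, z up, the work surface at z = 0. Lengths are in m, angles in rad, forces in N, time in s.
With the tool pointing down it reaches from about 0.25 to 0.725 m from the base axis. Payload 4 kg.
Tool frame: the origin (TCP) lies on the front face of the gripper's body, between the roots of the fingers; the fingertips stand 73 mm ahead of it and the grasp point (between the pads) lies 54 mm ahead of it; z points along the fingers, y is the line along which they close (so a half turn about z gives the same grasp; the last joint's range is limited). The gripper opens to 85 mm and grips with 20 to 120 N. Pads are 22 mm wide; open, the fingers measure 114 mm over their backs; the gripper's body (76 mm by 85 mm) begins 54 mm behind the grasp point. The pads swing forward as they close: fully open they stand 13 mm farther back than shut.
Start: joints at [1.202, 0.241, 0.005, 1.335, 0, 1.571], TCP at [0.18, 0.466, 0.304] pointing down, gripper open.
Joint ranges: [-2.72, 2.72], [-1.05, 1.87], [-1.09, 1.28], [-1.99, 2.15], [-1.42, 1.44], [-3.14, 3.14]. Speed limits (rad/s): [2.79, 2.79, 3.14, 3.14, 3.14, 3.14].

INTERFACE

Orientations are given as a unit quaternion [x, y, z, w].
In Python, from workcell import bot gives the robot as it stands. The module is installed in compiled form; this text tells all that it offers.
- The arm moves only by the tool step_arm, never from a script. Its argument "rows" is a list of rows, each a list of 2 entries, a list of its own where there are three numbers: the shift along the tool's x, y, z in mm, then the turn about the tool's z in degrees. A call has 1 to 12 rows; each row is the pose to reach, as a shift and turn from the pose commanded when the call began, along the tool's axes at that moment; what a row does not reach only later rows make up. A row lasts 1/8 s, in which the tool goes at most 62.5 mm and 10.7 degrees, less where a joint would pass 70% of its speed; a pose out of reach is approached as far as the arm can. A call with a gripper value outside its range is refused whole. "claw" is the gripper's target within -1 to 1 (shut at 1, half-way at 0, fully open at -1), set as the call begins (left out, the last holds). The fingers move at their own pace and stop on an object; the grip force is fixed at half the most. Time passes only in rows, so rows that repeat a pose let the fingers close. It gives the time, the measured TCP pose, the force, the opening and the grip force at its end, in the units of the state.
- bot.get_obs(): the state, without advancing time (a new reading comes with each control period).
- bot.camera(name): name is "scene" or "top" or "wrist"; returns (picture, depth): 480x640x3 uint8, red, green, blue; 480x640 float32, m along the optical axis (not along the pixel's ray), 0 where there is no reading.
- bot.camera_params(name): a dict with "fx", "fy", "cx", "cy" (pixels), "pose" (4x4, takes a point from camera to world coordinates). Camera axes: x right, y up, looking along -z (the intrinsics and any distortion apply to the point x, -y, -z); pixel columns grow to the right and rows downward; lengths in m; the calibration is good to about 2 mm. A picture is of the moment at which its call begins: read the wrist's pose just before it. camera_params takes no time and is no camera call; for the wrist camera it gives the pose at the moment of the call.
- bot.job_done(): hands the job in; it is judged then, once.
Trained networks look in the newest picture that a camera, given by its name, has taken for a name from the list of things; names that differ only in an ending like _2 or _b are one class to them, and where a whole thing is asked for, a point or a joint stands for the part that bears it (a point fixed in the world has none). Each returns a list of dicts, best first, with "score" (0 to 1); they miss things now and then, are a little off and sometimes report something else, mostly with a low value. They report only what shows in the picture. A call takes as long as a camera call. They do not tell look-alikes from the thing itself.
- bot.trace(target, camera): "pixels" (480x640 bool, what is visible of it) and "uv" ([column, row] in pixels, amid what is visible of it).
The state is a dict: "clock": time; "joint_pos": joint angles; "joint_vel": joint speeds; "tau": joint torques, N m; "eef_pos": TCP position; "tool_rot": TCP orientation; "ft_force": force on the tool from outside, world axes, zero at the start; "ft_torque": the same for the moment, N m; "grip_width": finger opening in m; "grasp_force": force on a finger pad.
Only numpy, scipy, OpenCV 4.12 (cv2) and the standard library are available. Lean on these libraries where they do the work, as an engineer would, in place of code of your own. Each camera call takes 0.05 s, during which the arm holds its last target. There are 200 camera calls.

TASK

Return the largest of the three cartridges in the stand (the one that is both thick and tall): post it through the sprung flap in the sloping front of the returns box, right in, so that it drops inside and the flap snaps shut behind it. Ease it in without ramming the box with the gripper, and leave the other two cartridges and everything else on the desk where they are.

Things in the scene. Friction and masses are not known exactly. Their poses are not given: they have to be found in the camera images.
- cartridge: The cartridge to post: grey plastic block 50 mm wide (its y) x 20 mm thick (x) x 90 mm long (z), about 110 g, the largest of three, upright in a bay of the stand. Origin: centre of its lower end, 3 mm above the desk. Either end may go in first. Its upper 63 mm stand free of the bay; neighbours stand beside it along y, so grasp it across its thickness (x).
- cartridge_center (a point): Centre of that cartridge, 45 mm from either end; axes as the cartridge's.
- returns_box: Fixed grey steel box 206 mm deep (x) x 160 mm wide (y) x 205 mm high, clear back; origin at the centre of its underside, front towards its own -x. The front is upright to 140 mm, then a flat face slopes up and away 30 degrees from level, for 130 mm up the slope, to the level top. In the middle of this face is the mouth, shut by a sprung flap.
- slot (a point): Centre of the mouth, on the outer surface of the sloping face; axes as the returns box's (not tilted). The mouth is 62 mm wide (y) x 40 mm up the slope. The way in is square to the sloping face: down and towards the box's +x, 30 degrees from plumb.
- flap (a joint): Angle of the aluminium flap in the mouth: 0 shut (1 mm behind the face's surface), grows as it swings inwards, to 1.45. It is hinged along the mouth's upper edge and 40 mm long. The spring takes 2.5 N at the free edge to start, 4 N far in, and always drives it shut.
- lip (a point): Middle of the mouth's lower edge, 20 mm down the slope from its centre, on the outer surface; axes as the box's. From here, and from both side edges, steel guides run inwards square to the face to 40 mm behind it; beyond them the box is empty.
- hinge (a point): Middle of the flap's hinge, the mouth's upper edge. A cartridge in the mouth is pinched between the flap's edge, about 35 mm in, and the lower guide: left half-way it sticks there; if less than 35 mm in it may be pushed out. Fingers holding it do not fit through the mouth, shut ones do along its middle: let go part-way, push on from behind until about 40 mm past the face, where it drops.
- slim_cartridge: Bystander in the same stand: 44 x 12 x 72 mm. Leave in its bay.
- short_cartridge: Bystander in the same stand: 50 x 20 x 56 mm. Leave in its bay.
- stand: Fixed black stand, 200 mm long (y) x 34 mm x 30 mm high on a 70 x 210 mm foot, three bays in a row along y, 65.5 mm apart, each 28 mm (x) x about 62 mm (y) inside; origin at the centre of its underside.
- mouse: Bystander: black computer mouse, 100 x 60 x 34 mm.
- tape_case: Bystander: round yellow tape-measure case, 60 mm across, 26 mm high.
- mug: Bystander: white mug, 80 mm across, 90 mm high.
- stapler: Bystander: dark stapler 150 x 36 mm, 50 mm high.
Not all that is in view belongs to the job. Leave any orange look-alike of the cartridge alone.

How it is judged:
By the outcome, as a careful person would: the job done as asked, in the order asked, and still so for the second after the job is handed in, with the robot touching nothing.
It also fails if it takes over 48 s, if anything falls off the work surface, if the arm or the gripper's body presses on something with over 40 N, if the wrist force passes 120 N, or if a joint passes its speed limit or range.

## Working session

There is one attempt and no reset: what is moved stays moved. The work goes in short steps, Python scripts to look and compute and a tool call to move; the robot and the scene stay as the last step left them, time stands still between calls to the robot, and variables do not carry over. Pictures are saved under pics/ and viewed, at most 10 in all, crops included, and the job is handed in when it is done.

Besides the shell and the picture viewer there is one more tool, called after "Call:" by a JSON object that holds its "name" and its "arguments", one argument or row to a line. step_arm: Moves the arm, as the interface text tells. Its arguments: {"type":"object","properties":{"rows":{"type":"array"},"claw":{"type":"number"}},"required":["rows"]}

```bash
mkdir -p pics
cat > h.py <<'E'
import numpy as np, cv2
from workcell import bot
def save(name,fn):
    im,d=bot.camera(name); cv2.imwrite('pics/'+fn,im[:,:,::-1]); return im,d
def pts(name,d,P=None):
    p=P or bot.camera_params(name)
    v,u=np.mgrid[0:480,0:640]
    c=np.stack([(u-p['cx'])/p['fx']*d,-(v-p['cy'])/p['fy']*d,-d],-1)
    T=np.array(p['pose']); return c@T[:3,:3].T+T[:3,3]
E
python3 - <<'E'
from h import *
np.set_printoptions(precision=3,suppress=True)
o=bot.get_obs();print(o)
for n in ['scene','top']:
    im,d=save(n,n+'0.png'); W=pts(n,d)
    p=bot.camera_params(n); print(n,{k:v for k,v in p.items() if k!='pose'}); print(np.array(p['pose']))
    for t in ['cartridge','slim_cartridge','short_cartridge','stand','returns_box','flap']:
        for r in bot.trace(t,n)[:3]:
            m=r['pixels']&(d>0); w=W[m]
            if len(w): print(n,t,round(r['score'],2),np.round(r['uv']),m.sum(),np.percentile(w,[2,50,98],axis=0).round(3).tolist())
E
```

```text
{'clock': 0.0, 'joint_pos': array([1.202, 0.241, 0.004, 1.335, 0.   , 1.571]), 'joint_vel': array([-0.   ,  0.   ,  0.001, -0.   , -0.001,  0.001]), 'tau': array([  0.001, -37.232,  25.241,   0.017,   0.   ,  -0.   ]), 'eef_pos': array([0.18 , 0.466, 0.303]), 'tool_rot': array([ 0.183,  0.983, -0.001, -0.   ]), 'ft_force': array([-0.271, -0.086, -0.147]), 'ft_torque': array([-0.001,  0.031, -0.017]), 'grasp_force': 0.0, 'grip_width': 0.08523617417666164}
scene {'fx': 447.39728992735996, 'fy': 447.39728992735996, 'cx': 320.34946509686864, 'cy': 242.60217022357733}
[[-0.596 -0.403  0.694  1.168]
 [ 0.802 -0.326  0.5    0.482]
 [ 0.025  0.855  0.518  0.611]
 [ 0.     0.     0.     1.   ]]
scene cartridge 0.95 [412. 312.] 705 [[0.497, 0.227, 0.007], [0.541, 0.241, 0.062], [0.545, 0.248, 0.092]]
scene cartridge 0.62 [381. 336.] 1101 [[0.604, 0.203, 0.021], [0.625, 0.229, 0.066], [0.63, 0.251, 0.094]]
scene slim_cartridge 0.85 [313. 320.] 541 [[0.638, 0.074, 0.025], [0.649, 0.096, 0.055], [0.654, 0.114, 0.077]]
scene short_cartridge 0.85 [344. 334.] 576 [[0.621, 0.138, 0.027], [0.638, 0.16
[... 845 characters left out ...]
.193, 0.161], [0.572, -0.164, 0.171], [0.589, -0.135, 0.182]]
top slim_cartridge 0.73 [294. 192.] 155 [[0.635, 0.07, 0.009], [0.641, 0.091, 0.07], [0.649, 0.109, 0.078]]
top short_cartridge 0.77 [271. 202.] 227 [[0.618, 0.133, 0.014], [0.628, 0.155, 0.057], [0.642, 0.179, 0.063]]
top stand 0.9 [271. 205.] 1357 [[0.586, 0.057, -0.003], [0.621, 0.145, 0.003], [0.675, 0.251, 0.032]]
top returns_box 0.63 [272. 199.] 218 [[0.618, 0.133, 0.014], [0.627, 0.155, 0.057], [0.64, 0.179, 0.063]]
top returns_box 0.55 [399. 194.] 7590 [[0.514, -0.236, 0.054], [0.614, -0.153, 0.193], [0.716, -0.071, 0.208]]
top flap 0.92 [404. 215.] 362 [[0.557, -0.19, 0.162], [0.572, -0.163, 0.171], [0.587, -0.136, 0.18]]
```

Run:
```python
import cv2
a=cv2.imread('pics/scene0.png');b=cv2.imread('pics/top0.png')
cv2.imwrite('pics/v2.png',cv2.resize(a[220:420,220:480],(780,600)))
```

```text
(no output)
```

View pics/scene0.png

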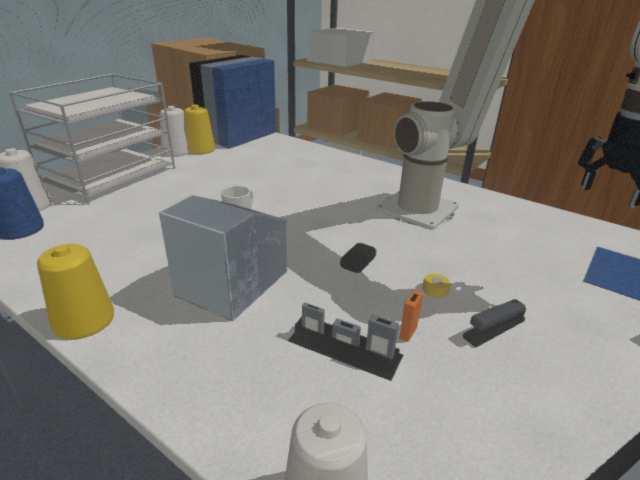

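View pics/top0.png

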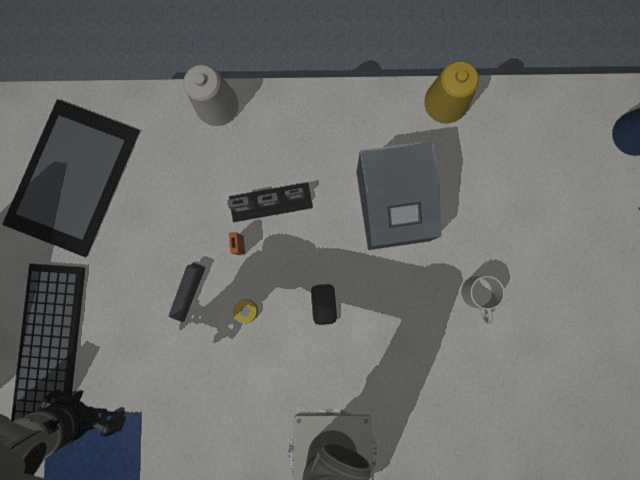

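View pics/v2.png

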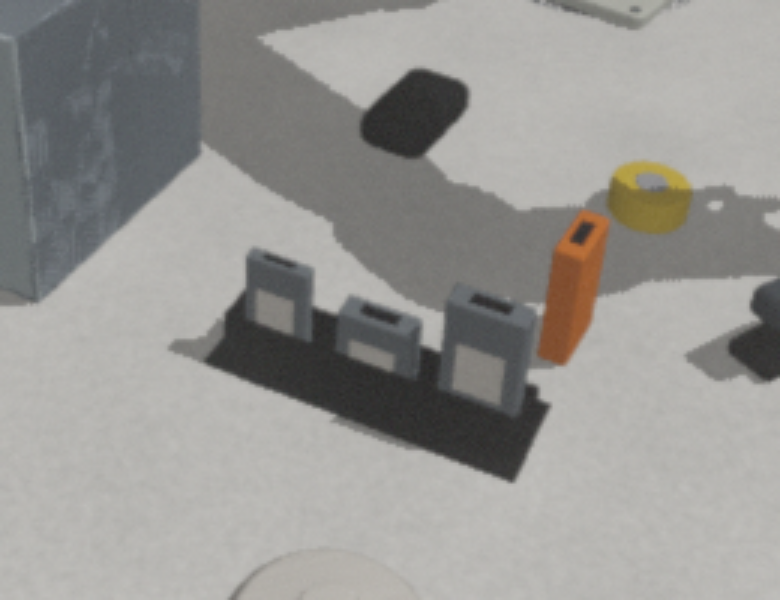

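Candidates in the scene view are:
- the orange look-alike at (412,312), to be left alone
- the large grey cartridge at (381,336), which is both thick and tall, so this is my choice
- the short one at (344,334)
- the slim one at (313,320)

The crop confirms that the large grey one stands at the end of the row. The box with its mouth is at top-view pixel (404,215).

The tool can only point down. I'll therefore grip the large cartridge across its width, just above the neighbour's top. That lets it pivot about the pad axis against the lip to reach the 30° way in. Next I measure the stand and box axes.

```bash
cat >> h.py <<'E'
from scipy.spatial.transform import Rotation as R
def rows_to(tcp,ydir,o=None):
    "shift (tool mm) and turn (deg) from present pose to tcp with tool y along +-ydir (world xy), small turn"
    o=o or bot.get_obs(); M=R.from_quat(o['tool_rot']).as_matrix()
    s=M.T@(np.array(tcp)-o['eef_pos'])*1000
    v=M.T@np.array([ydir[0],ydir[1],0]); a=np.degrees(np.arctan2(-v[0],v[1])); a=(a+90)%180-90
    return s.round(1),round(a,1)
E
python3 - <<'E'
from h import *
np.set_printoptions(precision=4,suppress=True)
for n in ['top','scene']:
    im,d=bot.camera(n); W=pts(n,d)
    tops=[]
    for t,z in [('cartridge',.093),('short_cartridge',.059),('slim_cartridge',.075)]:
        for r in bot.trace(t,n)[:2]:
            m=r['pixels']&(d>0); w=W[m]; w=w[abs(w[:,2]-z)<.006]
            if len(w)>10:
                rect=cv2.minAreaRect((w[:,:2]*1000).astype(np.float32)); print(n,t,r['score'],len(w),rect, w[:,2].mean())
    # box
    for r in bot.trace('returns_box',n)[:3]:
        m=r['pixels']&(d>0)
        if m.sum()<4000: continue
        w=W[m]; top=w[w[:,2]>.2015]; print('top rect',len(top),cv2.minAreaRect((top[:,:2]*1000).astype(np.float32)),top[:,2].mean())
        s=w[(w[:,2]>.148)&(w[:,2]<.197)]
        if n=='top':
            A=np.c_[s[:,:2],np.ones(len(s))]; 
            for _ in range(4):
                c=np.linalg.lstsq(A,s[:,2],rcond=None)[0]; e=s[:,2]-A@c; k=abs(e)<.004; s=s[k];A=A[k]
            print('slope',c,'deg',np.degrees(np.arctan(np.hypot(*c[:2]))),'yaw',np.degrees(np.arctan2(c[1],c[0])),len(s),e.std(), cv2.minAreaRect((s[:,:2]*1000).astype(np.float32)))
    for r in bot.trace('flap',n)[:1]:
        m=r['pixels']&(d>0); print('flap',r['score'],W[m].mean(0),cv2.minAreaRect((W[m][:,:2]*1000).astype(np.float32)))
    for t in ['mouse','tape_case','mug','stapler']:
        for r in bot.trace(t,n)[:1]: print(t,r['score'],W[r['pixels']&(d>0)].mean(0))
E
```

```text
top cartridge 0.69 166 ((616.0127563476562, 223.23312377929688), (19.666627883911133, 49.00441360473633), 10.567946434020996) 0.09252670759251914
top cartridge 0.53 155 ((518.9254150390625, 233.14859008789062), (49.70405960083008, 19.4674015045166), 6.140294551849365) 0.09023014450942954
top short_cartridge 0.49 168 ((630.96337890625, 157.54449462890625), (20.560152053833008, 50.09562301635742), 9.228493690490723) 0.058217711045479285
top slim_cartridge 0.63 84 ((643.73828125, 90.71148681640625), (12.5986967086792, 42.48829650878906), 9.59387493133545) 0.07433251097126384
top slim_cartridge 0.53 149 ((387.5498352050781, -360.709228515625), (76.46044921875, 95.36636352539062), 69.49529266357422) 0.07498807725288774
top rect 3127 ((664.0012817382812, -151.20928955078125), (111.56051635742188, 160.4084014892578), 8.25118637084961) 0.20470155001555906
slope [ 0.4969  0.0507 -0.104 ] deg 26.53998205512117 yaw 5.829482880224328 1540 0.001533340752120619 ((569.6722412109375, -164.65524291992188), (90.13157653808594, 161.7380828857422), 10.000946044921875)
flap 0.79 [ 0.5724 -0.1641  0.1717]
[... 705 characters left out ...]
ridge 0.74 131 ((644.9314575195312, 92.56782531738281), (13.019179344177246, 43.76511001586914), 11.389561653137207) 0.07412612789635069
scene slim_cartridge 0.55 190 ((391.6094665527344, -366.1795959472656), (92.88754272460938, 72.76937866210938), 42.26782989501953) 0.07549416224023367
top rect 2055 ((670.866943359375, -148.57232666015625), (102.07510375976562, 163.3218536376953), 7.531191349029541) 0.2055114967363055
flap 0.55 [0.6453 0.1698 0.0124] ((624.4108276367188, 156.23289489746094), (86.40933990478516, 213.70321655273438), 9.350486755371094)
mouse 0.94 [0.3809 0.0287 0.027 ]
tape_case 0.87 [0.3591 0.221  0.0195]
mug 0.83 [ 0.3934 -0.3615  0.0758]
stapler 0.71 [0.4154 0.369  0.0322]
```

Run:
```python
from h import *
a=np.radians(10.9); print(rows_to([.617,.2247,.26],[-np.sin(a),np.cos(a)]))
```

```text
(array([-494.5,  -68. ,   43.9]), np.float64(-32.0))
```

Call:
{"name": "step_arm", "arguments": {
  "rows": [
    [[-60,-8,5],-4],
    [[-120,-17,11],-8],
    [[-180,-25,16],-12],
    [[-240,-33,21],-16],
    [[-300,-41,27],-20],
    [[-360,-50,32],-24],
    [[-420,-58,37],-28],
    [[-480,-66,43],-31],
    [[-494.5,-68,44],-32],
    [[-494.5,-68,44],-32]
  ],
  "claw": -1
}}

```text
clock: 2.95
eef_pos: [0.6173, 0.224, 0.259]
tool_rot: [-0.094, 0.996, -0.0, -0.001]
ft_force: [-0.1, 0.1, 0.3]
grip_width: 0.0852
grasp_force: 0.0
```

Run:
```python
from h import *
np.set_printoptions(precision=4,suppress=True)
p=bot.camera_params('wrist'); im,d=save('wrist','w1.png'); W=pts('wrist',d,p)
print(p['pose'],bot.get_obs()['eef_pos'])
for t,z in [('cartridge',.093),('short_cartridge',.059)]:
    for r in bot.trace(t,'wrist')[:3]:
        m=r['pixels']&(d>0); w=W[m]; print(t,r['score'],r['uv'],len(w),np.percentile(w[:,2],[5,50,95])); w=w[abs(w[:,2]-z)<.006]
        if len(w)>10: print(cv2.minAreaRect((w[:,:2]*1000).astype(np.float32)), w[:,2].mean())
```

```text
[[-0.1854 -0.9425 -0.278   0.5453]
 [ 0.9827 -0.1779 -0.052   0.2098]
 [-0.0005 -0.2828  0.9592  0.3283]
 [ 0.      0.      0.      1.    ]] [0.6165 0.2249 0.2596]
cartridge 0.91 [320.2, 236.8] 4119 [0.0346 0.0914 0.0931]
((615.3466796875, 223.00112915039062), (20.85027503967285, 49.85951232910156), 9.52861499786377) 0.09196195833628057
cartridge 0.65 [362.5, 80.8] 4097 [0.0362 0.0889 0.0903]
((517.9935302734375, 233.1357421875), (49.87779235839844, 19.97246551513672), 5.818078517913818) 0.08910285049310608
short_cartridge 0.76 [227.3, 225.9] 3134 [0.0144 0.0576 0.0592]
((630.0142211914062, 157.376953125), (20.33905029296875, 50.22613525390625), 10.035490989685059) 0.05795672107706149
```

View pics/w1.png

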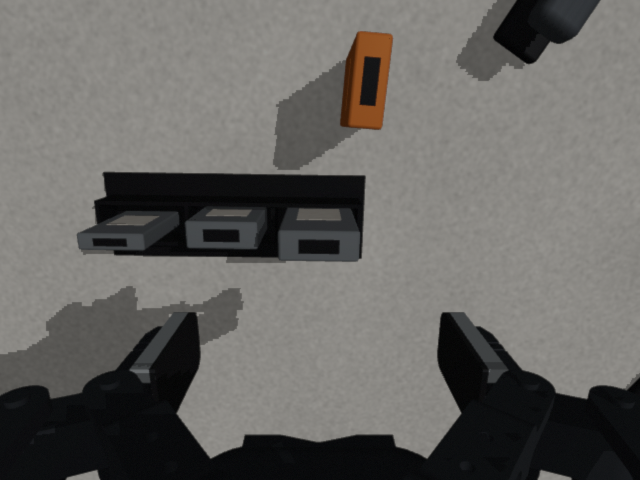

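The wrist view shows the large grey cartridge at (320,237), the short one at (227,226) and the orange one at (365,80). The fingers are centred on the large one's width, so I go down with the fingertips staying above the short neighbour.

Call:
{"name": "step_arm", "arguments": {
  "rows": [
    [[0.5,-1,40],0],
    [[0.5,-1,75],0],
    [[0.5,-1,100],0],
    [[0.5,-1,115],0],
    [[0.5,-1,123],0],
    [[0.5,-1,123],0]
  ]
}}

```text
clock: 3.85
eef_pos: [0.6165, 0.224, 0.1373]
tool_rot: [-0.095, 0.995, 0.0, 0.0]
ft_force: [0.8, -0.4, 0.4]
grip_width: 0.0855
grasp_force: 0.0
```

Call:
{"name": "step_arm", "arguments": {
  "rows": [
    [[0,0,0],0],
    [[0,0,0],0],
    [[0,0,0],0],
    [[0,0,0],0],
    [[0,0,0],0],
    [[0,0,0],0]
  ],
  "claw": 1
}}

```text
clock: 4.6
eef_pos: [0.6175, 0.2239, 0.1383]
tool_rot: [-0.095, 0.996, 0.0, 0.001]
ft_force: [0.4, 0.2, 5.1]
grip_width: 0.0489
grasp_force: 63.7
```

Call:
{"name": "step_arm", "arguments": {
  "rows": [
    [[0,0,-10],0],
    [[0,0,-30],0],
    [[0,0,-60],0],
    [[0,0,-100],0],
    [[0,0,-140],0],
    [[0,0,-175],0],
    [[0,0,-190],0],
    [[0,0,-190],0]
  ]
}}

```text
clock: 5.6
eef_pos: [0.6169, 0.2236, 0.3282]
tool_rot: [-0.095, 0.996, 0.0, 0.001]
ft_force: [0.6, 0.5, -1.8]
grip_width: 0.0491
grasp_force: 62.9
```

Run:
```python
from h import *
np.set_printoptions(precision=4,suppress=True)
p=bot.camera_params('wrist'); im,d=save('wrist','w2.png'); W=pts('wrist',d,p)
o=bot.get_obs(); print(o['eef_pos'],o['grip_width'],o['grasp_force'],o['ft_force'])
M=R.from_quat(o['tool_rot']).as_matrix()
for r in bot.trace('cartridge','wrist')[:3]:
    w=W[r['pixels']&(d>0)]; L=(w-o['eef_pos'])@M*1000; print(r['score'],r['uv'],len(w),np.percentile(L,[2,50,98],axis=0))
b=np.radians(7); c,s=np.cos(b),np.sin(b)
print(rows_to([.54,-.167,.34],[-s,c]))
```

```text
[0.6165 0.2235 0.3266] 0.04902256593134024 62.909735441207886 [-0.123  -0.997  -2.1554]
0.83 [319.0, 318.2] 17578 [[ -6.6077 -23.5895  43.5496]
 [ 11.0204  -0.3598  49.4965]
 [ 12.0671  22.7075 125.683 ]]
(array([ 148.5, -369.1,  -13.9]), np.float64(3.9))
```

View pics/w2.png

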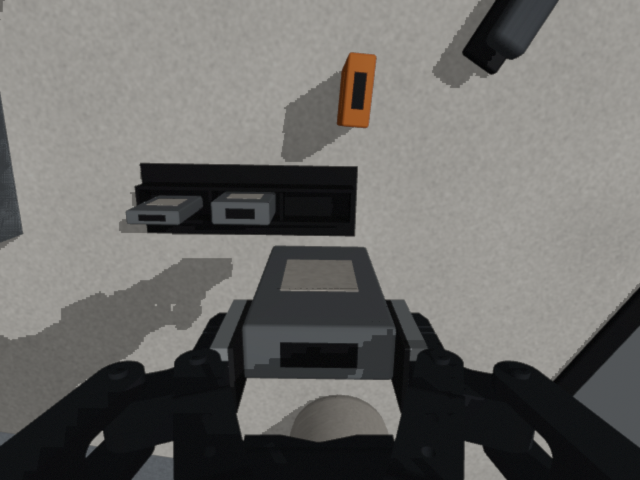

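Call:
{"name": "step_arm", "arguments": {
  "rows": [
    [[20,-40,-14],0.5],
    [[40,-90,-14],1],
    [[60,-140,-14],1.5],
    [[80,-190,-14],2],
    [[100,-240,-14],2.5],
    [[120,-290,-14],3],
    [[138,-340,-14],3.5],
    [[148,-369,-14],4],
    [[148,-369,-14],4],
    [[148,-369,-14],4]
  ]
}}

```text
clock: 6.95
eef_pos: [0.5405, -0.1663, 0.3397]
tool_rot: [-0.06, 0.998, 0.001, -0.001]
ft_force: [-0.3, -0.1, -1.0]
grip_width: 0.049
grasp_force: 62.9
```

```bash
cat > box.py <<'E'
from h import *
np.set_printoptions(precision=4,suppress=True)
def look(fn):
    p=bot.camera_params('wrist'); im,d=save('wrist',fn); W=pts('wrist',d,p)
    o=bot.get_obs(); M=R.from_quat(o['tool_rot']).as_matrix()
    print(o['clock'],o['eef_pos'],M[:,0],o['grip_width'],o['ft_force'])
    for t in ['flap','cartridge','returns_box']:
        for r in bot.trace(t,'wrist')[:2]:
            w=W[r['pixels']&(d>0)]; print(t,round(r['score'],2),r['uv'],len(w))
            if not len(w): continue
            print(' W',np.percentile(w,[2,50,98],axis=0).tolist())
            if t=='flap': print(' ',cv2.minAreaRect((w[:,:2]*1000).astype(np.float32)))
            if t=='cartridge': print(' L',np.percentile((w-o['eef_pos'])@M*1000,[2,50,98],axis=0).tolist())
    return im,d,W,o,M
E
python3 - <<'E'
from box import *
im,d,W,o,M=look('w3.png')
q=W[(d>0)&(W[...,2]>.145)&(W[...,2]<.2)&(W[...,0]<.64)&(W[...,0]>.5)&(abs(W[...,1]+.15)<.1)]
q=q.reshape(-1,3)
m=(((q-o['eef_pos'])@M)[:,2]>.13); q=q[m]
for _ in range(6):
    A=np.c_[q[:,:2],np.ones(len(q))]; c=np.linalg.lstsq(A,q[:,2],rcond=None)[0]; e=q[:,2]-A@c; q=q[abs(e)<max(.0025,1.5*e.std())] 
print('plane',c,len(q),e.std(),np.degrees(np.arctan(np.hypot(*c[:2]))),np.degrees(np.arctan2(c[1],c[0])),cv2.minAreaRect((q[:,:2]*1000).astype(np.float32)))
E
```

```text
7.0 [ 0.5408 -0.1658  0.34  ] [-0.9927 -0.1205  0.0015] 0.049027428289731806 [ 0.1554 -0.2797 -0.9493]
cartridge 0.57 [320.3, 318.1] 17681
 W [[0.526184001170154, -0.19083813544931183, 0.21226707680970847], [0.5301553177202767, -0.16769845149655158, 0.288844217259816], [0.5470244498850269, -0.1445261955033954, 0.2946062537720019]]
 L [[-5.84302282480855, -24.211701963340197, 45.440095852307266], [11.869978328259446, -0.8868490172331304, 51.22630210388986], [12.98825664952814, 22.287174501585632, 127.79728160862332]]
cartridge 0.39 [563.7, 306.9] 5165
 W [[0.5948231837726895, 0.05272732989757863, -0.00047240485994687776], [0.6186871189844343, 0.10824884402506255, 0.0027560871714414348], [0.6741354525008645, 0.18581350590086454, 0.02967153582000714]]
 L [[-160.84997893563454, 204.87902737728206, 310.4566898095261], [-112.05001850951855, 262.388560413001, 337.43416087383196], [-94.15623652075286, 341.14796352594135, 340.67126911756407]]
returns_box 0.96 [312.6, 240.0] 34629
 W [[0.5065255341495373, -0.2450476687868652, 0.032885388172235665], [0.5465720775675598, -0.16469834232849181, 0.15776667871461503], [0.6468255402146398, -0.09058420328432533, 0.20483375673441015]]
returns_box 0.55 [564.0, 307.9] 4994
 W [[0.594903647265767, 0.052644412488532175, -0.00039637544413702265], [0.618531388865091, 0.10888817429563089, 0.002738474600809504], [0.6729457309263417, 0.1859015686109143, 0.029655063567286314]]
plane [ 0.5696  0.0777 -0.1404] 18469 0.0007781881944704133 29.891639046441284 7.77060220902031 ((572.0878295898438, -165.02008056640625), (102.30757141113281, 160.64193725585938), 7.7071709632873535)
```

View pics/w3.png

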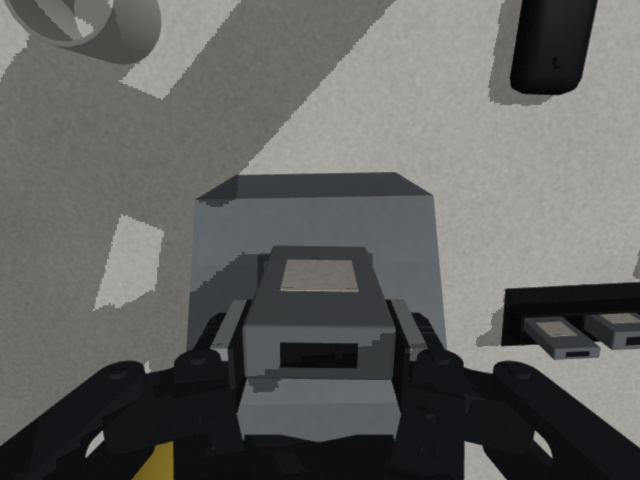

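The wrist view shows the block held upright at (320,318) in front of the sloping face. The face plane fits well at 29.9° with yaw 7.8°. The mouth's centre comes out at (0.572, -0.165, 0.1725), which agrees with the top camera's flap.

```bash
cat >> h.py <<'E'
S=np.array([.572,-.165,.1725]); b=np.radians(7.75); EX=np.array([np.cos(b),np.sin(b),0]); EY=np.array([-np.sin(b),np.cos(b),0])
def box(xp,yp,zp): return S+(xp*EX+yp*EY+zp*np.array([0,0,1]))/1000
def inbox(p):
    q=(np.array(p)-S)*1000; return np.array([q@EX,q@EY,q[2]])
E
python3 - <<'E'
from h import *
print(inbox(bot.get_obs()['eef_pos']), rows_to(box(3.5,.5,147),EY))
E
```

```text
[-30.68992857   3.629401   168.18491399] (array([-34.2,  -2.7,  21.2]), np.float64(-0.8))
```

Call:
{"name": "step_arm", "arguments": {
  "rows": [
    [[-17,-1.5,5],-0.5],
    [[-34,-2.7,12],-1],
    [[-34,-2.7,21],-1],
    [[-34,-2.7,21],-1]
  ]
}}

```text
clock: 7.65
eef_pos: [0.5744, -0.1648, 0.3183]
tool_rot: [-0.069, 0.998, 0.001, -0.002]
ft_force: [-0.1, -0.3, -0.5]
grip_width: 0.0491
grasp_force: 63.0
```

Call:
{"name": "step_arm", "arguments": {
  "rows": [
    [[0,0,5],0],
    [[0,0,10],0],
    [[0,0,15],0],
    [[0,0,20],0],
    [[0,0,25],0],
    [[0,0,30],0],
    [[0,0,33],0],
    [[0,0,33],0]
  ]
}}

```text
clock: 8.65
eef_pos: [0.5744, -0.1655, 0.2862]
tool_rot: [-0.068, 0.998, 0.0, -0.001]
ft_force: [-4.8, -0.3, 0.3]
grip_width: 0.0494
grasp_force: 63.2
```

Run:
```python
from box import *
im,d,W,o,M=look('w4.png'); print(inbox(o['eef_pos']))
save('scene','s4.png')
```

```text
8.7 [ 0.5745 -0.1654  0.2862] [-0.9906 -0.1367  0.002 ] 0.048945439703536715 [-4.6035 -1.5387  0.5016]
cartridge 0.85 [323.2, 315.8] 17944
 W [[0.5595163734095258, -0.19033575139578454, 0.15789147963518407], [0.564146041013861, -0.16714408156109062, 0.23474505617290597], [0.5813339663677656, -0.1438697994426572, 0.24107845178194406]]
 L [[-6.321136769782483, -23.926089992385307, 45.1041776203131], [11.69937771245671, -0.49944080708817123, 51.45707817640703], [12.983233735464216, 22.734841973411807, 128.3142832250295]]
returns_box 0.94 [320.7, 238.2] 62040
 W [[0.5098347836323825, -0.24367668745317148, 0.09572270631310789], [0.5571279129050706, -0.16437262212323261, 0.1623480221662996], [0.6413853048504352, -0.08609684271819458, 0.20452328525527388]]
[  2.3973  -0.7634 113.6789]
```

View pics/w4.png

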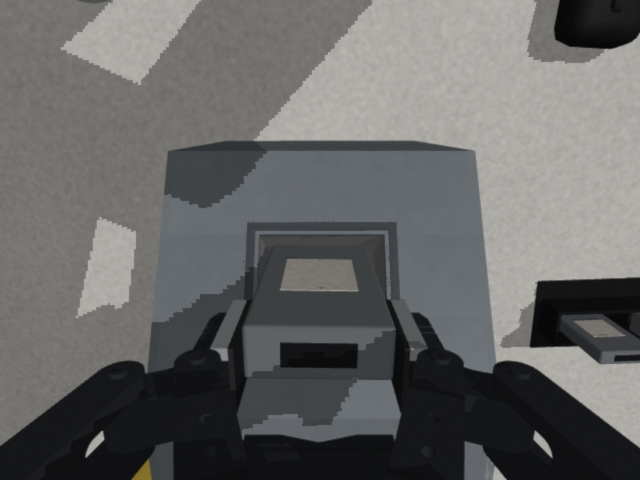

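The tip is in the mouth and centred: mouth (247–395, 223), block at (320,316). The flap spring pushes back at about 5 N. Now I tilt the block by drawing the gripper outwards, so its lower end bears on the lower guide.

Call:
{"name": "step_arm", "arguments": {
  "rows": [
    [[2,0,0],0],
    [[4,0,0],0],
    [[6,0,0],0],
    [[8,0,0],0],
    [[10,0,0],0],
    [[10,0,0],0]
  ]
}}

```text
clock: 9.65
eef_pos: [0.5682, -0.1661, 0.2885]
tool_rot: [-0.069, 0.998, 0.0, 0.005]
ft_force: [6.6, 0.8, -2.3]
grip_width: 0.0491
grasp_force: 62.8
```

Call:
{"name": "step_arm", "arguments": {
  "rows": [
    [[3,0,0],0],
    [[6,0,0],0],
    [[9,0,0],0],
    [[12,0,0],0],
    [[12,0,0],0]
  ]
}}

```text
clock: 10.28
eef_pos: [0.5567, -0.1675, 0.2891]
tool_rot: [-0.069, 0.998, 0.0, 0.005]
ft_force: [7.2, 1.8, -0.8]
grip_width: 0.0488
grasp_force: 62.7
```

```bash
cat >> box.py <<'E'
def tilt(fn):
    im,d,W,o,M=look(fn); q=inbox(o['eef_pos']); print('tcp box',q)
    r=bot.trace('cartridge','wrist')
    for t in r[:2]:
        w=W[t['pixels']&(d>0)]; L=(w-o['eef_pos'])@M*1000
        L=L[(abs(L[:,1])<20)&(L[:,2]<140)&(L[:,2]>40)]
        f=L[(L[:,2]>58)]
        if len(f)<100: continue
        # front face: x(z) robust line
        l=cv2.fitLine(f[:,[2,0]].astype(np.float32),cv2.DIST_HUBER,0,.01,.01).ravel()
        print('face slope deg (tool x per z)',np.degrees(np.arctan(l[1]/l[0])),'x at z=70:',l[3]+(70-l[2])*l[1]/l[0],'at 120',l[3]+(120-l[2])*l[1]/l[0],len(f))
    return im,d,W,o,M
E
python3 -c "
from box import *
tilt('w5.png')"
```

```text
10.325 [ 0.5567 -0.1675  0.2891] [-0.9904 -0.1379 -0.0108] 0.049052845157390564 [ 7.0281  1.3    -0.9763]
returns_box 0.83 [321.4, 250.3] 54694
 W [[0.5072919822873773, -0.24464960328077953, 0.04310351210254721], [0.5481935937726294, -0.16578021539870647, 0.15835911938520908], [0.627837198060589, -0.08696083453729561, 0.2038639820833297]]
tcp box [-15.5133  -0.4602 116.6019]
```

```bash
cat > face.py <<'E'
from h import *
np.set_printoptions(precision=1,suppress=True)
p=bot.camera_params('wrist'); im,d=save('wrist',__import__('sys').argv[1]); W=pts('wrist',d,p)
o=bot.get_obs(); M=R.from_quat(o['tool_rot']).as_matrix(); print(o['clock'],inbox(o['eef_pos']),o['ft_force'],o['grip_width'])
L=((W-o['eef_pos'])@M*1000)
k=(d>0)&(abs(L[...,1])<15)&(L[...,2]>35)&(L[...,2]<160)&(abs(L[...,0])<75)
f=L[k]; q=np.array([ (W[k]-S)@EX*1000,W[k][:,2]*1000-172.5]).T
# leave out points on box sloping face
on=abs(q[:,1]-q[:,0]*np.tan(np.radians(30)))<5; f=f[~on]; 
for z in range(36,160,6):
    g=f[abs(f[:,2]-z)<3]
    if len(g)>20: print(z,len(g),np.percentile(g[:,0],[10,50,90]))
E
python3 face.py w6.png
```

```text
10.575 [-15.5  -0.4 116.6] [7.4 1.6 0.8] 0.04888658888449654
42 401 [-6.  -3.4  0.4]
48 5092 [-4.6  4.  11. ]
54 538 [10.5 10.9 11.4]
60 480 [ 9.7 10.1 10.5]
66 419 [8.9 9.3 9.7]
72 374 [8.1 8.5 9. ]
78 388 [7.6 8.  8.4]
84 296 [6.8 7.3 7.6]
90 269 [6.  6.4 6.8]
96 231 [5.3 5.6 6. ]
102 228 [4.5 4.8 5.2]
108 202 [3.6 4.1 4.4]
114 138 [2.6 2.9 3.3]
120 114 [2.  2.3 2.6]
132 179 [0.2 0.6 2. ]
138 47 [-0.1  0.2  0.4]
156 73 [44.  44.1 44.2]
```

The depth shows the block pivoting cleanly in the pads, at about 7.5° so far. I continue outwards with some downward push.

Call:
{"name": "step_arm", "arguments": {
  "rows": [
    [[3,0,2],0],
    [[6,0,4],0],
    [[9,0,6],0],
    [[12,0,8],0],
    [[15,0,10],0],
    [[18,0,11],0],
    [[18,0,11],0]
  ]
}}

```text
clock: 11.45
eef_pos: [0.5399, -0.1703, 0.2828]
tool_rot: [-0.069, 0.998, -0.001, 0.009]
ft_force: [2.3, 2.7, 16.9]
grip_width: 0.0494
grasp_force: 66.5
```

```bash
python3 face.py w7.png
```

```text
11.5 [-32.5  -1.  110.4] [ 3.1  2.3 17.1] 0.04861724780373865
42 2518 [-6.3 -2.9  1.2]
48 3237 [ 1.7  6.3 10.3]
54 274 [ 8.7  9.6 10.4]
60 226 [6.6 7.4 8.3]
66 187 [4.5 5.3 6.1]
72 163 [2.6 3.4 4. ]
78 215 [0.7 1.7 2.2]
84 130 [-1.4 -0.5  0. ]
90 99 [-3.2 -2.6 -1.7]
96 122 [-5.3 -4.7 -3.7]
102 78 [-7.5 -6.5 -6.1]
108 114 [-9.5 -8.9 -7.8]
126 114 [-15.7 -15.  -14.4]
132 55 [-18.  -17.7 -17.4]
150 100 [27.9 28.1 28.3]
156 127 [28.  28.2 28.4]
```

Call:
{"name": "step_arm", "arguments": {
  "rows": [
    [[3,0,0],0],
    [[6,0,0],0],
    [[9,0,1],0],
    [[12,0,2],0],
    [[14,0,3],0],
    [[14,0,3],0]
  ]
}}

```text
clock: 12.25
eef_pos: [0.5257, -0.1723, 0.2779]
tool_rot: [-0.069, 0.998, -0.001, 0.008]
ft_force: [4.8, 1.9, 9.6]
grip_width: 0.0488
grasp_force: 66.4
```

```bash
python3 face.py w8.png
```

```text
12.3 [-46.9  -1.  105.4] [3.9 2.2 9.3] 0.04886009709513922
42 2930 [-6.1 -2.7  1.2]
48 2943 [2.2 6.  9.4]
54 93 [9.2 9.6 9.8]
102 219 [-60.  -58.6 -57.7]
108 397 [-58.  -57.1 -56.3]
144 86 [13.  13.3 13.4]
150 162 [13.  13.3 13.5]
156 147 [13.1 13.3 13.6]
```

```bash
cat > topface.py <<'E'
from h import *
import sys
np.set_printoptions(precision=1,suppress=True)
p=bot.camera_params('wrist'); im,d=save('wrist',sys.argv[1]); W=pts('wrist',d,p)
o=bot.get_obs(); M=R.from_quat(o['tool_rot']).as_matrix(); print(o['clock'],inbox(o['eef_pos']),o['ft_force'],o['grip_width'])
Q=np.stack([(W-S)@EX*1000,(W-S)@EY*1000,W[...,2]*1000-172.5],-1)
L=((W-o['eef_pos'])@M*1000)
k=(d>0)&(abs(L[...,1])<18)&(L[...,2]>28)&(L[...,2]<62)&(abs(L[...,0])<28)
q=Q[k]
for _ in range(4):
    A=np.c_[q[:,0],np.ones(len(q))]; c=np.linalg.lstsq(A,q[:,2],rcond=None)[0]; e=q[:,2]-A@c; q=q[abs(e)<max(1,1.5*e.std())]
print('top end tilt deg',np.degrees(np.arctan(c[0])),len(q),e.std(),'x range',np.percentile(q[:,0],[1,99]),'z',np.percentile(q[:,2],[1,99]))
m=np.array([np.percentile(q[:,0],[1,99]).mean(),np.percentile(q[:,2],[1,99]).mean()]);
s=m[0]*.5-m[1]*.866; t=20+m[0]*.866+m[1]*.5; print('top end centre s,t',s,t,' tip depth if aligned',s+90, 'yaw pts',np.percentile(Q[k][:,1],[1,99]))
E
python3 topface.py w9.png
```

```text
12.35 [-46.9  -1.  105.3] [4.4 1.5 9.1] 0.04920154167307126
top end tilt deg 29.26457549035273 5485 0.5186271561847594 x range [-56.1 -39.8] z [55.  64.6]
top end centre s,t -75.76252243968972 8.390277598328495  tip depth if aligned 14.237477560310282 yaw pts [-18.8  16.5]
```

View pics/w9.png

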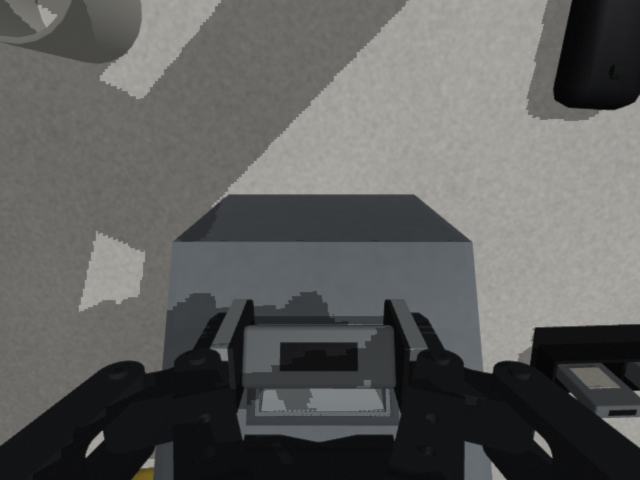

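The block is now tilted 29.3°, square to the face, with its tip about 14 mm in at t≈8 mm on the lower guide. The picture shows it centred in the mouth at (320,355). I push along the way in.

Call:
{"name": "step_arm", "arguments": {
  "rows": [
    [[-2,0,3],0],
    [[-4,0,6],0],
    [[-6,0,9],0],
    [[-8,0,12],0],
    [[-10,0,15],0],
    [[-11,0,18],0],
    [[-11,0,18],0]
  ]
}}

```text
clock: 13.22
eef_pos: [0.5364, -0.1715, 0.2598]
tool_rot: [-0.069, 0.998, -0.001, 0.007]
ft_force: [2.9, 0.5, 9.9]
grip_width: 0.0494
grasp_force: 66.3
```

```bash
python3 topface.py w10.png
```

```text
13.275 [-36.2  -1.7  87.4] [ 3.  -0.   9.8] 0.04914109969962959
top end tilt deg 29.034939783078944 5464 0.5110672283170281 x range [-45.5 -29.1] z [37.1 46.7]
top end centre s,t -54.903772426776555 8.643836418386122  tip depth if aligned 35.096227573223445 yaw pts [-19.5  15.8]
```

Call:
{"name": "step_arm", "arguments": {
  "rows": [
    [[-2,0.5,3],0],
    [[-4,0.5,6],0],
    [[-6,0.5,9],0],
    [[-8,0.5,12],0],
    [[-9,0.5,15],0],
    [[-10.5,0.5,18],0],
    [[-10.5,0.5,18],0]
  ]
}}

```text
clock: 14.15
eef_pos: [0.5468, -0.1696, 0.2417]
tool_rot: [-0.069, 0.998, -0.001, 0.007]
ft_force: [3.9, -0.2, 9.9]
grip_width: 0.049
grasp_force: 66.3
```

```bash
python3 topface.py w11.png
```

```text
14.2 [-25.6  -1.1  69.2] [3.3 0.4 8.8] 0.04867943895442211
top end tilt deg 29.047455706530524 5540 0.5174468679238252 x range [-34.9 -18.5] z [18.9 28.4]
top end centre s,t -33.82710144082229 8.739384467231183  tip depth if aligned 56.17289855917771 yaw pts [-18.9  16.3]
```

Call:
{"name": "step_arm", "arguments": {
  "rows": [
    [[0,0,0],0],
    [[0,0,0],0],
    [[0,0,-2],0],
    [[0,0,-4],0]
  ],
  "claw": -1
}}

```text
clock: 14.7
eef_pos: [0.5424, -0.1692, 0.2406]
tool_rot: [-0.069, 0.998, 0.0, -0.001]
ft_force: [-0.6, -0.8, -0.6]
grip_width: 0.0856
grasp_force: 0.0
```

```bash
python3 topface.py w12.png
```

```text
14.75 [-29.6  -0.3  68.5] [-0.2  0.5  0.1] 0.08535789176659443
top end tilt deg 29.088886163078183 5526 0.5103777540256642 x range [-35.1 -18.7] z [18.9 28.5]
top end centre s,t -33.999838399808986 8.581220192785752  tip depth if aligned 56.000161600191014 yaw pts [-17.9  17.4]
```

It stays put, pinched and about 56 mm in. I back off straight up, shut the fingers and measure their shape before pushing.

Call:
{"name": "step_arm", "arguments": {
  "rows": [
    [[0,0,-20],0],
    [[0,0,-50],0],
    [[0,0,-80],0],
    [[0,0,-90],0]
  ]
}}

```text
clock: 15.25
eef_pos: [0.5434, -0.1695, 0.3329]
tool_rot: [-0.069, 0.998, -0.001, 0.002]
ft_force: [-0.2, -0.8, -0.6]
grip_width: 0.0856
grasp_force: 0.0
```

Call:
{"name": "step_arm", "arguments": {
  "rows": [
    [[-5,0,0],0],
    [[-5,0,0],0],
    [[-5,0,0],0],
    [[-5,0,0],0],
    [[-5,0,0],0],
    [[-5,0,0],0]
  ],
  "claw": 1
}}

```text
clock: 16.0
eef_pos: [0.5477, -0.1686, 0.3309]
tool_rot: [-0.069, 0.998, -0.0, 0.0]
ft_force: [0.0, 1.2, -0.4]
grip_width: -0.0
grasp_force: 0.0
```

Run:
```python
from h import *
np.set_printoptions(precision=1,suppress=True)
o=bot.get_obs(); M=R.from_quat(o['tool_rot']).as_matrix(); print(o['clock'],inbox(o['eef_pos']),o['grip_width'])
for n in ['wrist','scene']:
    p=bot.camera_params(n); im,d=save(n,n+'13.png'); W=pts(n,d,p); L=((W-o['eef_pos'])@M*1000); print(n)
    k=(d>0)&(abs(L[...,1])<60)&(abs(L[...,0])<45)&(L[...,2]>0)&(L[...,2]<80)
    f=L[k]
    for z in range(3,80,6):
        g=f[abs(f[:,2]-z)<3]
        if len(g)>5: print(z,len(g),'x',np.percentile(g[:,0],[1,99]),'y',np.percentile(g[:,1],[1,99]))
    u,v=np.where(k.any(0))[0],np.where(k.any(1))[0]; print(u.min(),u.max(),v.min(),v.max())
    if n=='wrist': a=cv2.resize(im[200:480,140:500],(514,400))
    else: b2=cv2.resize(im[max(0,v.min()-30):v.max()+60,max(0,u.min()-60):u.max()+60],(286,400))
cv2.imwrite('pics/v13.png',np.hstack([a,b2])[:,:,::-1])
```

```text
16.0 [-24.6  -0.2 158.4] -2.1081016000566744e-05
wrist
3 8644 x [-2.5 18.8] y [-49.6  48.3]
9 5197 x [-7.  18.5] y [-45.2  43.9]
15 7536 x [-7.1 13.9] y [-39.6  38.4]
21 4810 x [-7.1 15. ] y [-36.3  35. ]
27 2932 x [-8.1 15.1] y [-31.   29.9]
33 1028 x [-8.4 14.7] y [-19.8  18.8]
39 825 x [-9.7 12.8] y [-7.   5.7]
45 746 x [ 7.6 12.8] y [-13.9  12.7]
51 675 x [ 7.5 12.8] y [-14.   12.7]
57 621 x [ 7.4 12.7] y [-14.   12.7]
63 510 x [ 7.6 12.8] y [-13.5  12.1]
69 190 x [ 7.6 12.6] y [-11.9  10.2]
66 571 296 479
scene
3 133 x [-19.2  13.9] y [-43.7  51.1]
9 98 x [-17.2  13.5] y [-40.5  46.5]
15 103 x [-14.9   9.8] y [-39.6  40.7]
21 105 x [-15.   10.6] y [-31.8  36.5]
27 54 x [-15.5   1.7] y [-28.3  32.1]
33 36 x [-13.7   3.6] y [-9.7 17.1]
39 41 x [-13.1   5.5] y [-11.5  15.3]
45 39 x [-14.    4.9] y [-11.2  16.5]
51 40 x [-12.3   6. ] y [-8.8 16.2]
57 40 x [-13.7   7. ] y [-11.7  16.6]
63 37 x [-12.7   6.6] y [-10.5  15.1]
69 19 x [-12.5   9. ] y [-5.1 10. ]
219 266 129 167
```

View pics/v13.png

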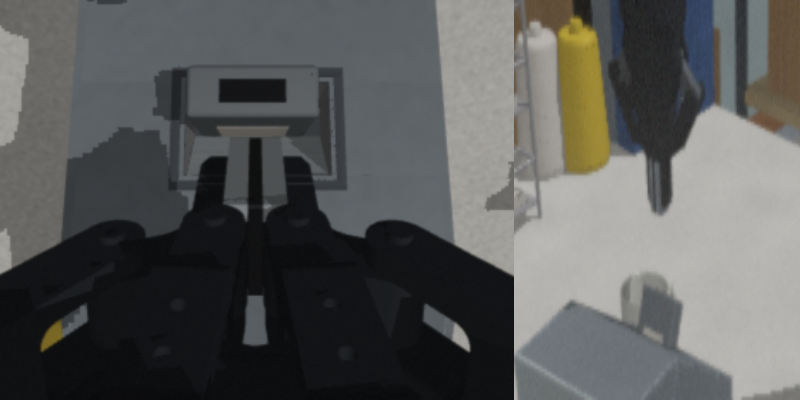

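The fingers shut to 22 mm (x) by 26 mm (y), over about 37 mm of length. The block's end shows in the mouth at crop (250,95). I come in behind the end and push along the way in.

Call:
{"name": "step_arm", "arguments": {
  "rows": [
    [[4,0,20],0],
    [[8,0,40],0],
    [[8,0,50],0],
    [[8,0,52],0]
  ]
}}

```text
clock: 16.6
eef_pos: [0.5397, -0.1696, 0.2785]
tool_rot: [-0.069, 0.998, 0.0, -0.0]
ft_force: [0.2, 0.3, -0.8]
grip_width: 0.0003
grasp_force: 0.0
```

Call:
{"name": "step_arm", "arguments": {
  "rows": [
    [[-3,0,5.2],0],
    [[-6,0,10.4],0],
    [[-9,0,15.6],0],
    [[-12,0,20.8],0],
    [[-15,0,26],0],
    [[-18,0,31.2],0],
    [[-18,0,31.2],0]
  ]
}}

```text
clock: 17.48
eef_pos: [0.5582, -0.1671, 0.2473]
tool_rot: [-0.069, 0.998, 0.0, 0.0]
ft_force: [-0.1, -0.9, 0.3]
grip_width: -0.0002
grasp_force: 0.2
```

Run:
```python
from h import *
np.set_printoptions(precision=1,suppress=True)
o=bot.get_obs(); print(o['clock'],inbox(o['eef_pos']),o['ft_force'])
im,d=save('wrist','w14.png')
for n in ['wrist']:
    W=pts(n,d)
    for r in bot.trace('cartridge',n)[:2]:
        q=W[r['pixels']&(d>0)]; q=np.array([inbox(x) for x in q[::7]]); print(r['score'],r['uv'],np.percentile(q,[2,50,98],axis=0))
```

```text
17.475 [-14.   -0.2  74.8] [-0.1 -0.9  0.3]
0.9 [292.9, 309.1] [[-20.7 -26.2  -7.8]
 [-15.2 -12.2  -3.5]
 [ -4.4  22.9   2.3]]
```

Call:
{"name": "step_arm", "arguments": {
  "rows": [
    [[-3,0,5.2],0],
    [[-6,0,10.4],0],
    [[-9,0,15.6],0],
    [[-12,0,20.8],0],
    [[-12,0,20.8],0]
  ]
}}

```text
clock: 18.2
eef_pos: [0.5698, -0.1654, 0.2262]
tool_rot: [-0.069, 0.998, 0.0, -0.0]
ft_force: [0.2, 0.5, -0.5]
grip_width: -0.0
grasp_force: 0.0
```

Call:
{"name": "step_arm", "arguments": {
  "rows": [
    [[-2,0,3.5],0],
    [[-4,0,7],0],
    [[-6,0,10.4],0],
    [[-7,0,12.2],0],
    [[-7,0,12.2],0]
  ]
}}

```text
clock: 18.82
eef_pos: [0.5769, -0.1647, 0.2154]
tool_rot: [-0.069, 0.998, -0.0, 0.001]
ft_force: [-0.1, -0.8, 5.2]
grip_width: 0.0001
grasp_force: 2.8
```

```bash
cat > chk.py <<'E'
from h import *
import sys
np.set_printoptions(precision=1,suppress=True)
o=bot.get_obs(); print(o['clock'],inbox(o['eef_pos']),o['ft_force'])
for n in ['wrist','top']:
    im,d=save(n,n+sys.argv[1]); W=pts(n,d)
    for t in ['cartridge','flap']:
      for r in bot.trace(t,n)[:3]:
        q=W[r['pixels']&(d>0)]
        if len(q)<8: continue
        q=np.array([inbox(x) for x in q[::5]]); print(n,t,round(r['score'],2),r['uv'],np.percentile(q,[2,50,98],axis=0).tolist())
E
python3 chk.py 15.png
```

```text
18.825 [ 4.9 -0.3 42.9] [-0.1 -0.8  5.2]
wrist cartridge 0.57 [287.0, 310.7] [[-2.0771828340497605, -26.424481269739733, -40.84671282255715], [3.179223780341965, -13.45941047780574, -33.06691183235691], [15.601914769840622, 21.952008699098823, -29.28420312592253]]
wrist flap 0.77 [368.8, 348.6] [[16.072272794024073, -29.267183504941638, -29.873222517574895], [16.70382554151177, 18.4035087892252, -24.437952472898093], [17.479768773599115, 28.57046661273478, 6.736198145248813]]
top cartridge 0.55 [236.9, 243.0] [[-23.935326627204244, 391.5154680898663, -164.71804963616424], [-0.7105884919878385, 394.2873481318295, -86.18476859774293], [24.59735146591542, 409.18595766294294, -80.11957663023692]]
top flap 0.64 [381.0, 184.7] [[-56.64605475304098, -26.446765189544273, -169.27004458529447], [72.59744740400724, 51.80093627235872, 29.647414072065395], [147.55117792229717, 81.214513234889, 36.30190476786782]]
```

Call:
{"name": "step_arm", "arguments": {
  "rows": [
    [[-0.7,0,1.5],0],
    [[-1.4,0,3],0],
    [[-2,0,4.5],0],
    [[-2.5,0,6],0],
    [[-2.5,0,6],0]
  ]
}}

```text
clock: 19.75
eef_pos: [0.5765, -0.1651, 0.2116]
tool_rot: [-0.068, 0.998, -0.001, -0.001]
ft_force: [-13.4, -0.5, 18.4]
grip_width: 0.0002
grasp_force: 15.5
```

```bash
python3 chk.py 16.png
```

```text
19.75 [ 4.5 -0.7 39.1] [-13.4  -0.5  18.4]
wrist cartridge 0.7 [280.1, 305.8] [[33.950625845508505, -28.5474676026443, -118.98049170893103], [36.090663431042216, -23.83639410450499, -112.5050507548873], [44.43595845803422, 20.4132068168635, -84.74515949237612]]
wrist flap 0.71 [369.3, 348.6] [[10.947066909083041, -29.48803785405429, -30.708814147305063], [14.29975056873808, -0.6869862252854902, -24.58074274487428], [16.728935601930722, 28.565337294713608, 8.989166039457917]]
top cartridge 0.74 [236.4, 242.7] [[-23.5728143685202, 391.7727094738043, -167.2826056041281], [-0.6461571083456121, 394.71828589212987, -86.0525989323816], [21.476032900232443, 409.03060200633604, -79.5713931653629]]
```

The cartridge has dropped: it now shows at z' -85 to -119 mm, below the guides. I withdraw along the way in so the flap closes.

Call:
{"name": "step_arm", "arguments": {
  "rows": [
    [[2,0,-4],0],
    [[6,0,-11],0],
    [[12,0,-21],0],
    [[20,0,-35],0],
    [[30,0,-52],0],
    [[40,0,-75],0],
    [[50,0,-110],0],
    [[60,0,-130],0],
    [[60,0,-130],0],
    [[60,0,-130],0]
  ]
}}

```text
clock: 21.3
eef_pos: [0.5192, -0.1724, 0.3386]
tool_rot: [-0.069, 0.998, 0.0, 0.0]
ft_force: [0.4, -0.8, -0.2]
grip_width: 0.0
grasp_force: 0.0
```

```bash
python3 chk.py 17.png
python3 - <<'E'
from h import *
np.set_printoptions(precision=1,suppress=True)
im,d=save('scene','s17.png'); w=cv2.imread('pics/wrist17.png')
print(bot.get_obs()['clock'])
t=cv2.imread('pics/top17.png')
cv2.imwrite('pics/v17.png',np.hstack([cv2.resize(w,(430,322)),cv2.resize(im[150:400,130:450,::-1],(370,322))]))
n='wrist'; W=pts(n,cv2.imread('pics/none') if 0 else bot.camera(n)[1]); Q=np.stack([(W-S)@EX*1000,(W-S)@EY*1000,W[...,2]*1000-172.5],-1)
k=(abs(Q[...,1])<28)&(abs(Q[...,0])<15); r=Q[k]; r=r[r[:,2]>-150]
print('mouth residual from face plane',np.percentile(r[:,2]-r[:,0]*.577,[1,10,50,90,99]),len(r))
E
```

```text
21.3 [-53.3  -0.2 166.1] [ 0.4 -0.8 -0.2]
wrist flap 0.58 [341.6, 304.2] [[-17.928125027478234, -29.14441608876223, -11.81247055472098], [-12.268757809162413, 14.098647966071395, -8.707971324011938], [6.414088244193006, 29.359024718730918, 2.331717611415558]]
top cartridge 0.8 [239.1, 240.7] [[-23.437797747565625, 391.79209122086365, -166.17888734965646], [-1.696099613764403, 394.5991007970285, -84.92900311584062], [23.788667993629502, 408.8852881099745, -79.96335696355916]]
top cartridge 0.32 [245.4, 309.0] [[-194.03559732856849, 378.9333900103274, -171.50944430505226], [-167.24279802835258, 404.3875614663583, -146.9669045552139], [-139.93113482460848, 435.85558027305865, -142.63806575995952]]
top flap 0.63 [400.1, 213.6] [[-27.40757933732358, -19.55559932711888, -11.75117215626775], [2.38427026823691, 9.534973884004978, 1.272430097653765], [16.833273087723533, 29.76642751472624, 231.62967281467397]]
top flap 0.63 [392.0, 185.9] [[-56.555153255893295, -69.4052050055239, -138.76968793753113], [65.62154617689849, 24.60241417045036, 29.198927236876116], [145.81682262689674, 81.04991604353609, 35.893637641144636]]
21.65
mouth residual from face plane [-2.5 -1.9 -0.9  0.1  1. ] 604
```

View pics/v17.png

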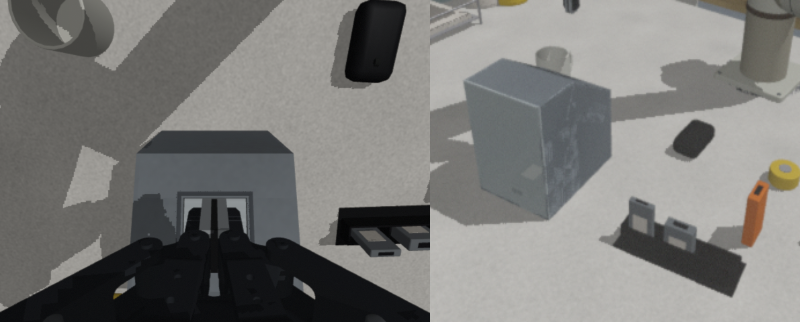

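The flap is shut, about 1 mm behind the face. The cartridge's label shows through the clear back at (532,172), and the other two cartridges and the orange one are in place.

```bash
python3 -c "
from workcell import bot
print(bot.job_done())"
```

```text
the job is handed in; nothing more can be done
None
```

The largest cartridge is inside the returns box and the flap has shut behind it. The other two cartridges and the orange look-alike stayed where they were, and I handed the job in at about 22 s of the 48 s allowed.

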